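# Press the raised cake-tub lids home

### The job

Three cake tubs stand on the packing bench; two of them have their lids only half on, standing higher than the third. Press both of these lids straight down until they are fully home, without tipping or shifting their tubs, and do not touch the tub that is already shut.

Things in the scene. Friction and masses are not known exactly. Their poses are not given: they have to be found in the camera images.
- lid_a (a point): the lid of one tub that is half on: white, 107 mm across, level, on a clear tub 100 mm across with a ring cake inside and a thin white collar round it; a gap of 12 to 16 mm shows between lid and collar. The point is the centre of the lid's top, z up, 72 to 76 mm above the bench at the start and 60 mm when fully home. It slides straight down against about 10 N and then meets a hard stop; it stays where it is left
- lid_b (a point): the half-on lid of another tub just like it: same sizes, start heights, 10 N resistance and home height of 60 mm; the point is again the centre of its top. Both tubs are loose, about 0.14 kg, on a foot 54 mm across: a lid pressed more than about 25 mm from its centre tips its tub
- tub_c: a tub of the same kind with its lid already fully home (no gap): 60 mm high in all, 107 mm across the lid. Origin at the centre of its underside, z up. Not to be touched

How it is judged:
By the outcome, as a careful person would: the job done as asked, in the order asked, and still so for the second after the job is handed in, with the robot touching nothing.
It also fails if it takes over 42 s, if anything falls off the work surface, if the arm or the gripper's body presses on something with over 40 N, if the wrist force passes 120 N, or if a joint passes its speed limit or range.

### The arm

A 7-joint arm with a two-finger parallel gripper is mounted at the origin on a cart in front of the work surface, level with it; the furniture and walls round the work are solid. World frame = base frame: x ahead of the robot, y to its left, z up, the work surface at z = 0. Lengths are in m, angles in rad, forces in N, time in s.
With the tool pointing down it reaches from about 0.425 to 0.925 m from the base axis. Payload 6.8 kg.
Tool frame: the origin (TCP) lies at the very end of the fingers, on their centre line; the grasp point (between the pads) lies bot.hold_point_z behind it (bot.hold_point_z is the distance from the TCP to the grasp point, in m); x points along the fingers, z is the direction in which the jaws open and shut, and the axes are right-handed (so a half turn about x gives the same grasp; the last joint's range is limited). The gripper opens to 85 mm and grips with 20 to 120 N. Pads are 22 mm wide; open, the fingers measure 114 mm over their backs; the gripper's body (76 mm by 85 mm) begins 54 mm behind the grasp point. The pads swing forward as they close: fully open they stand 13 mm farther back than shut.
Start: joints at [1.11, 0.477, 0.022, 1.555, -0.011, 1.109, -0.083], TCP at [0.233, -0.633, 0.231] pointing down, gripper open.
Joint ranges: [-2.96, 2.96], [-0.34, 2.1], [-1.41, 1.46], [0.24, 2.44], [-1.37, 4.51], [0.17, 1.92], [-2.96, 2.96]. Speed limits (rad/s): [2.39, 2.39, 3.14, 3.14, 3.14, 3.14, 3.14].

### API

Orientations are given as a unit quaternion [w, x, y, z].
In Python, from station import bot gives the robot as it stands.
- The arm moves only by the tool drive_tool, never from a script. Its arguments are lists of equal length, an entry for each row: "slide": the shift along the world's x, y, z in mm, a list of three; "turn": the turn, a rotation vector about the world's x, y, z in rad, a list of three; "gripper": the opening, from 0 (shut) to 1 (fully open). A call has 1 to 10 rows; each row is the pose to reach, as a shift and turn from the pose measured when the call began; what a row does not reach only later rows make up. A row lasts 1/10 s, in which the tool goes at most 50 mm and 8.59 degrees, less where a joint would pass 70% of its speed; a pose out of reach is approached as far as the arm can. A call with a gripper value outside its range is refused whole. The fingers move at their own pace and stop on an object; "squeeze" is the grip in N (left out, the last holds). Time passes only in rows, so rows that repeat a pose let the fingers close. It gives the time, the measured TCP pose, the force and the opening at its end, in the units of the state.
- bot.get_obs(): the state, without advancing time (a new reading comes with each control period).
- bot.read_camera(name): name is "scene" or "top" or "wrist"; returns a dict with "color" (400x640x3 uint8, red, green, blue), "fovy" (degrees; the focal length in pixels is half the picture's height over the tangent of half this angle, whatever the lens; pixels are square), "cx", "cy" (the principal point, pixels), "R" (3x3) and "t" (3): a world point X has camera coordinates R X + t. Camera axes: x right, y down, z forward; pixel columns grow to the right and rows downward; lengths in m; the calibration is good to about 2 mm. The wrist camera is an equidistant fisheye: a pixel r from the principal point sees the ray r / f radians off the axis. A picture is of the moment at which its call begins. There is no depth.
- bot.hand_in(): hands the job in, once; it reports no verdict.
The state is a dict: "t": time; "q": joint angles; "joint_vel": joint speeds; "joint_torque": joint torques, N m; "eef_pos": TCP position; "tool_rot": TCP orientation; "contact_force": force on the tool from outside, world axes, zero at the start; "torque": the same for the moment, N m; "gripper_width": opening from 0.0 (shut) to 1.0 (fully open).
Only numpy, scipy, OpenCV 4.12 (cv2) and the standard library are available. Lean on these libraries where they do the work, as an engineer would, in place of code of your own. Each camera call takes 0.05 s, during which the arm holds its last target.

## Working session

There is one attempt and no reset: what is moved stays moved. The work goes in short steps, Python scripts to look and compute and a tool call to move; the robot and the scene stay as the last step left them, time stands still between calls to the robot, and variables do not carry over. Pictures are saved under pics/ and viewed, and the job is handed in when it is done.

Besides the shell and the picture viewer there is one more tool, called in YAML: its name, and indented under it one key for each argument. drive_tool: Moves the arm, as the interface text tells. Its arguments: {"type":"object","properties":{"slide":{"type":"array"},"turn":{"type":"array"},"gripper":{"type":"array"},"squeeze":{"type":"number"}},"required":["slide","turn","gripper"]}

```bash
ls; mkdir -p pics; python3 - <<'E'
from station import bot
import cv2,numpy as np
for n in ["scene","top","wrist"]:
    c=bot.read_camera(n); cv2.imwrite(f"pics/{n}0.png",c["color"][:,:,::-1]); print(n,c["fovy"],c["cx"],c["cy"],np.round(c["R"],3).tolist(),np.round(c["t"],3))
o=bot.get_obs();print({k:np.round(v,3) for k,v in o.items()},bot.hold_point_z)
E
```

```text
pics
scene 53.01278819004332 309.93914438021807 205.79857629065532 [[-0.83, -0.557, -0.016], [-0.38, 0.586, -0.716], [0.408, -0.588, -0.698]] [0.431 0.275 0.661]
top 51.28948876609891 316.9636658791766 200.91772994920532 [[-0.03, -0.999, 0.012], [-0.995, 0.029, -0.101], [0.1, -0.015, -0.995]] [-0.014  0.569  0.854]
wrist 65.70646984690485 321.89441719770684 202.1594378977278 [[0.345, -0.939, -0.001], [-0.889, -0.327, 0.32], [-0.3, -0.109, -0.948]] [-0.674 -0.041  0.38 ]
{'t': np.float64(0.15), 'q': array([ 1.11 ,  0.478,  0.022,  1.556, -0.011,  1.109, -0.083]), 'joint_vel': array([ 0.   , -0.003,  0.002, -0.005,  0.   ,  0.001, -0.   ]), 'joint_torque': array([ 2.0000e-03, -5.9692e+01,  1.6100e+00, -2.8149e+01,  1.3000e-02,
        7.0000e-03,  0.0000e+00]), 'eef_pos': array([ 0.233, -0.633,  0.231]), 'tool_rot': array([ 0.58 ,  0.405,  0.58 , -0.404]), 'contact_force': array([ 0.797,  0.71 , -0.357]), 'torque': array([ 0.003,  0.008, -0.013]), 'gripper_width': np.float64(0.999)} 0.0187
```

View pics/scene0.png

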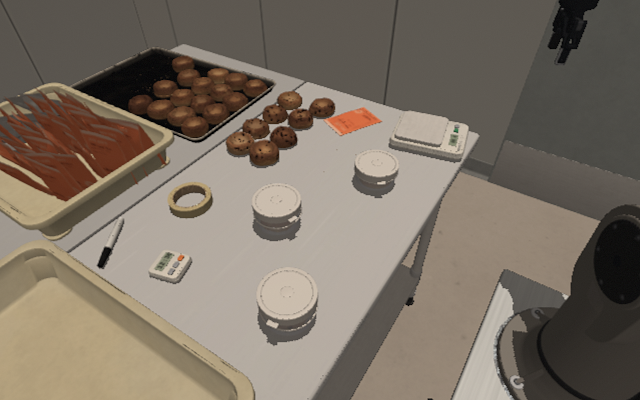

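View pics/top0.png

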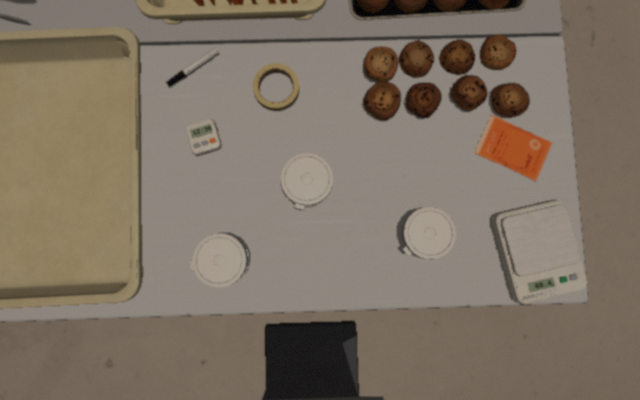

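View pics/wrist0.png

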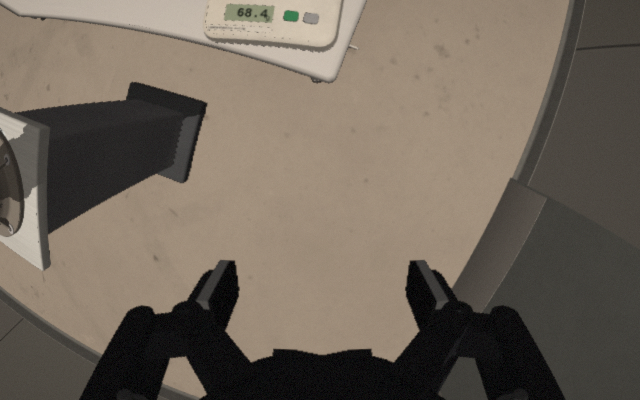

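The scene view shows three white tubs at about (377,168), (277,208) and (288,297). The top view has them at (429,233), (306,180) and (220,260). I'll enlarge the crops next.

```bash
python3 - <<'E'
import cv2,numpy as np
s=cv2.imread("pics/scene0.png");t=cv2.imread("pics/top0.png")
S=[cv2.resize(s[y-45:y+45,x-45:x+45],(260,260),interpolation=cv2.INTER_CUBIC) for x,y in [(377,168),(277,208),(288,297)]]
T=[cv2.resize(t[y-45:y+45,x-45:x+45],(260,260),interpolation=cv2.INTER_CUBIC) for x,y in [(429,233),(306,180),(220,260)]]
cv2.imwrite("pics/crops.png",np.vstack([np.hstack(S),np.hstack(T)]))
E
```

```text
(no output)
```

View pics/crops.png

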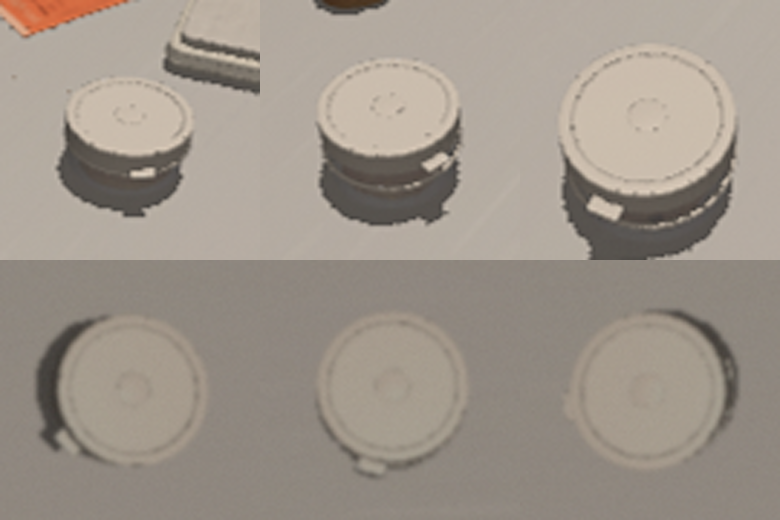

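```bash
cat > h.py <<'E'
import cv2,numpy as np
def ray(c,u,v):
    f=200/np.tan(np.radians(c["fovy"])/2)
    d=np.array([(u-c["cx"])/f,(v-c["cy"])/f,1.]); 
    R=np.array(c["R"]);t=np.array(c["t"])
    d=R.T@d; return -R.T@t,d/np.linalg.norm(d)
def tri(r1,r2):
    (a,d),(b,e)=r1,r2
    A=np.stack([d,-e],1); s=np.linalg.lstsq(A,b-a,rcond=None)[0]
    p=a+s[0]*d;q=b+s[1]*e
    return (p+q)/2,np.linalg.norm(p-q)
def plane(r,z): return r[0]+r[1]*(z-r[0][2])/r[1][2]
E
python3 - <<'E'
from h import *; from station import bot
S=bot.read_camera("scene");T=bot.read_camera("top")
def lid(c,u,v,thr,name):
    g=cv2.cvtColor(c["color"],cv2.COLOR_RGB2GRAY); g=cv2.GaussianBlur(g,(3,3),0)
    m=(g>thr).astype(np.uint8)
    m=cv2.morphologyEx(m,cv2.MORPH_OPEN,np.ones((5,5),np.uint8))
    cs,_=cv2.findContours(m,cv2.RETR_EXTERNAL,cv2.CHAIN_APPROX_NONE)
    cs=[k for k in cs if cv2.pointPolygonTest(k,(u,v),False)>=0]
    if not cs: print(name,"none",g[int(v),int(u)]);return None
    k=cv2.convexHull(cs[0]); e=cv2.fitEllipse(cs[0]); print(name,np.round(e[0],1),np.round(e[1],1),len(cs[0]),cv2.contourArea(cs[0]))
    return e,cs[0]
for n,c in (("S",S),("T",T)):
    g=cv2.cvtColor(c["color"],cv2.COLOR_RGB2GRAY)
    for (u,v) in ([(377,160),(277,200),(288,290)] if n=="S" else [(429,233),(306,180),(220,260)]):
        print(n,g[v,u-50:u+51:4])
E
```

```text
S [172 173 173 172 173 172 173 184 180 190 191 191 187 191 190 190 191 176
 172 173 174 173 172 175 174 174]
S [171 170 172 172 172 172 173 174 190 191 191 170 191 194 191 190 191 192
 194 173 173 172 173 172 172 173]
S [173 173 173 173 172 190 186 191 191 192 191 189 189 190 192 191 191 191
 191 192 172 173 174 173 174 174]
T [137 136 136 137 130  67  86 150 157 158 158 156 159 157 147 156 156 156
 145 147 136 136 135 136 137 136]
T [137 138 138 136 136 136 135 149 158 157 157 152 157 159 151 158 158 159
 145 149 137 134 136 134 134 137]
T [138 137 137 137 137 133 151 154 157 158 157 152 155 159 156 156 158 158
 151 101 112 135 137 136 136 135]
```

```bash
python3 - <<'E'
from h import *; from station import bot
from scipy.optimize import least_squares
S=bot.read_camera("scene");T=bot.read_camera("top")
vis=[]
def pts(c,u,v,thr):
    g=cv2.GaussianBlur(cv2.cvtColor(c["color"],cv2.COLOR_RGB2GRAY),(3,3),0)
    m=(g>thr).astype(np.uint8)
    m=cv2.morphologyEx(m,cv2.MORPH_CLOSE,np.ones((3,3),np.uint8))
    m=cv2.morphologyEx(m,cv2.MORPH_OPEN,cv2.getStructuringElement(cv2.MORPH_ELLIPSE,(9,9)))
    cs,_=cv2.findContours(m,cv2.RETR_EXTERNAL,cv2.CHAIN_APPROX_NONE)
    k=[k for k in cs if cv2.pointPolygonTest(k,(u,v),False)>=0][0]
    return k[:,0].astype(float)
def circ(c,P,z):
    X=np.array([plane(ray(c,*p),z)[:2] for p in P])
    s=least_squares(lambda q:np.hypot(*(X-q[:2]).T)-q[2],[*X.mean(0),.05],loss="soft_l1",f_scale=.001)
    return s.x,np.sqrt(np.mean(s.fun**2))
def proj(c,X):
    f=200/np.tan(np.radians(c["fovy"])/2); p=np.array(c["R"])@X+c["t"]; return f*p[0]/p[2]+c["cx"],f*p[1]/p[2]+c["cy"]
ims=[S["color"].copy(),T["color"].copy()]
for a,b in zip([(377,160),(277,200),(288,290)],[(429,233),(306,180),(220,260)]):
    PS=pts(S,*a,181);PT=pts(T,*b,143)
    for z in(.06,.074):
        print(z,"S",np.round(circ(S,PS,z)[0]*1e3,1),circ(S,PS,z)[1].round(4),"T",np.round(circ(T,PT,z)[0]*1e3,1),circ(T,PT,z)[1].round(4))
    # centre rays through the fitted circle centre
    cs=circ(S,PS,.07)[0];ct=circ(T,PT,.07)[0]
    us=proj(S,np.array([*cs[:2],.07]));ut=proj(T,np.array([*ct[:2],.07]))
    p,d=tri(ray(S,*us),ray(T,*ut)); print("TRI",np.round(p*1e3,1),"miss",round(d*1e3,1),np.round(us,1),np.round(ut,1))
    for im,P,u in((ims[0],PS,us),(ims[1],PT,ut)):
        for q in P: im[int(q[1]),int(q[0])]=(255,0,0)
        im[int(round(u[1])),int(round(u[0]))]=(0,0,255)
    vis.append(np.vstack([cv2.resize(im[int(u[1])-40:int(u[1])+40,int(u[0])-40:int(u[0])+40],(260,260),interpolation=0) for im,u in((ims[0],us),(ims[1],ut))]))
cv2.imwrite("pics/fit.png",np.hstack(vis)[:,:,::-1])
E
```

```text
0.06 S [ 495.1 -253.6   47.7] 0.0032 T [ 494.1 -258.6   50.9] 0.0008
0.074 S [ 488.1 -236.9   46.6] 0.0032 T [ 493.8 -254.6   50.1] 0.0007
TRI [ 495.5 -258.8   56.5] miss 3.3 [376.2 162.4] [430.3 232.5]
0.06 S [621.4 -19.3  51. ] 0.0011 T [613.7 -10.1  52. ] 0.0007
0.074 S [611.4  -8.1  49.8] 0.0011 T [611.5 -10.3  51.1] 0.0007
TRI [612.3  -9.9  72. ] miss 1.2 [275.9 198.8] [306.6 177.8]
0.06 S [459.3 161.1  51.9] 0.0019 T [451.1 172.2  52.1] 0.0011
0.074 S [453.1 168.2  50.7] 0.0018 T [451.6 169.1  51.2] 0.0011
TRI [451.9 168.9  75.8] miss 0.8 [286.9 291.3] [218.1 260.3]
```

View pics/fit.png

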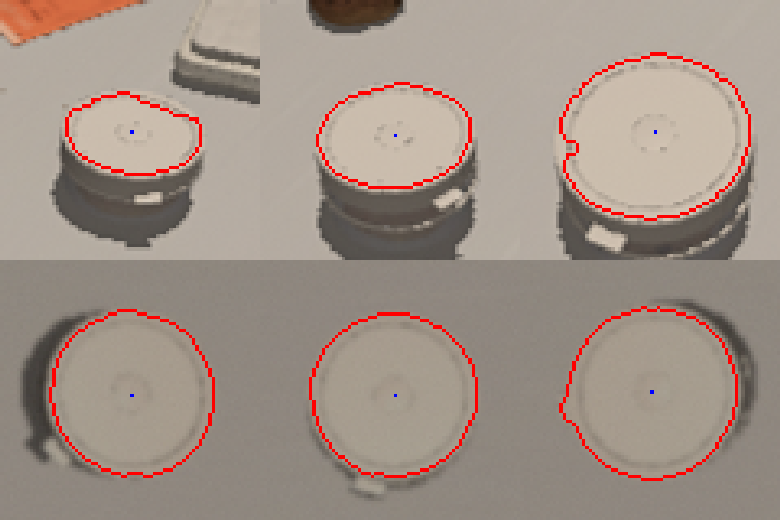

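Lids: the middle tub is at (612, -10, 72) mm and the left tub at (452, 169, 76) mm, both half on. The right tub, at about (494, -257) with its top at 57–60 mm, is tub_c. These heights match the text. I'll shut the fingers and travel high to the middle tub.

drive_tool:
  slide:
    - [23,38,0]
    - [46,76,0]
    - [69,114,0]
    - [92,152,0]
    - [115,190,0]
    - [138,228,0]
    - [161,266,0]
    - [184,304,0]
    - [207,342,0]
    - [230,380,0]
  turn:
    - [0,0,0]
    - [0,0,0]
    - [0,0,0]
    - [0,0,0]
    - [0,0,0]
    - [0,0,0]
    - [0,0,0]
    - [0,0,0]
    - [0,0,0]
    - [0,0,0]
  gripper: [0,0,0,0,0,0,0,0,0,0]
  squeeze: 20

```text
t: 1.35
eef_pos: [0.4639, -0.2518, 0.2314]
tool_rot: [0.58, 0.405, 0.58, -0.404]
contact_force: [0.2, -0.0, 0.5]
gripper_width: -0.0
```

drive_tool:
  slide:
    - [25,40,0]
    - [50,81,0]
    - [74,121,0]
    - [99,161,-20]
    - [123,202,-50]
    - [148,242,-80]
    - [148,242,-100]
    - [148,242,-115]
    - [148,242,-121]
    - [148,242,-121]
  turn:
    - [0,0,0]
    - [0,0,0]
    - [0,0,0]
    - [0,0,0]
    - [0,0,0]
    - [0,0,0]
    - [0,0,0]
    - [0,0,0]
    - [0,0,0]
    - [0,0,0]
  gripper: [0,0,0,0,0,0,0,0,0,0]

```text
t: 2.35
eef_pos: [0.6112, -0.0119, 0.1101]
tool_rot: [0.579, 0.405, 0.579, -0.406]
contact_force: [0.6, -0.8, -0.3]
gripper_width: -0.002
```

```bash
python3 - <<'E'
from station import bot
import cv2,numpy as np
w=bot.read_camera("wrist")["color"]; s=bot.read_camera("scene")["color"][100:330,180:440]
cv2.imwrite("pics/w1.png",w[:,:,::-1]);cv2.imwrite("pics/s1.png",cv2.resize(s,None,fx=2.5,fy=2.5)[:,:,::-1]);o=bot.get_obs();print(o["eef_pos"],o["contact_force"],o["tool_rot"],bot.get_obs()["t"])
E
```

```text
[ 0.61232166 -0.01154249  0.1116532 ] [ 0.64665551 -0.68011354 -0.22662707] [ 0.58020794  0.40545377  0.57869505 -0.40506546] 2.45
```

View pics/w1.png

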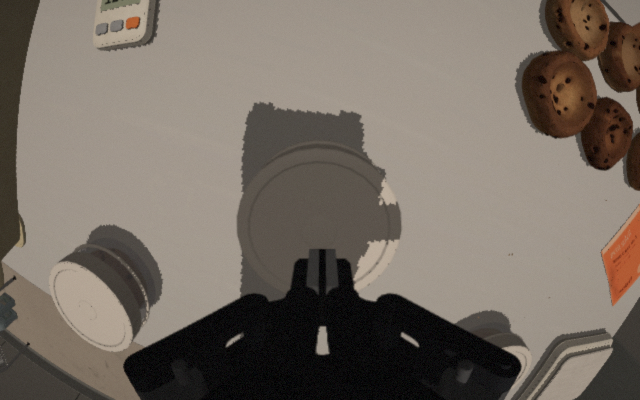

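View pics/s1.png

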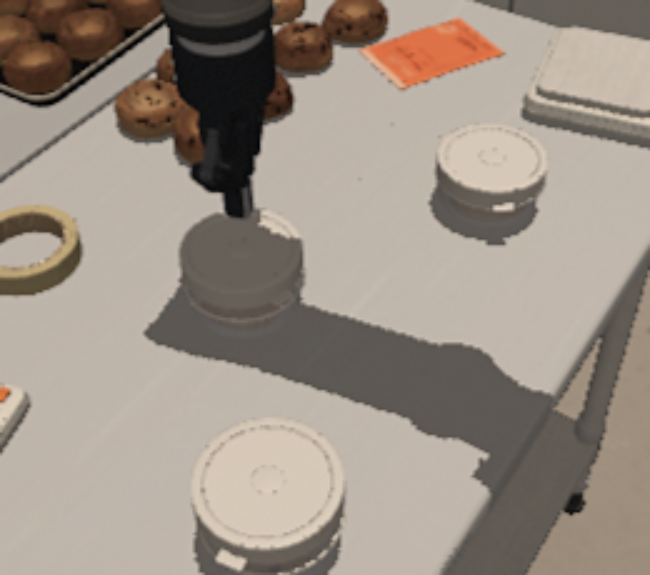

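In the wrist view the shut fingertips are at (321,255), in front of the middle lid. In the scene crop they stand about 30 px straight above the lid's centre mark at (240,245), which fits a gap of 38 mm. Next I descend to just above the lid, then press.

drive_tool:
  slide:
    - [0,2,-10]
    - [0,2,-20]
    - [0,2,-28]
    - [0,2,-34]
    - [0,2,-34]
  turn:
    - [0,0,0]
    - [0,0,0]
    - [0,0,0]
    - [0,0,0]
    - [0,0,0]
  gripper: [0,0,0,0,0]

```text
t: 2.95
eef_pos: [0.6114, -0.0096, 0.0763]
tool_rot: [0.58, 0.405, 0.579, -0.406]
contact_force: [-0.1, -0.2, -0.5]
gripper_width: -0.001
```

drive_tool:
  slide:
    - [0,0,-2]
    - [0,0,-4]
    - [0,0,-6]
    - [0,0,-8]
    - [0,0,-10]
    - [0,0,-10]
  turn:
    - [0,0,0]
    - [0,0,0]
    - [0,0,0]
    - [0,0,0]
    - [0,0,0]
    - [0,0,0]
  gripper: [0,0,0,0,0,0]

```text
t: 3.55
eef_pos: [0.6118, -0.0095, 0.0674]
tool_rot: [0.58, 0.405, 0.579, -0.405]
contact_force: [-2.7, 0.6, 6.7]
gripper_width: 0.0
```

drive_tool:
  slide:
    - [0,0,-2]
    - [0,0,-4]
    - [0,0,-6]
    - [0,0,-7]
    - [0,0,-8]
    - [0,0,-8]
  turn:
    - [0,0,0]
    - [0,0,0]
    - [0,0,0]
    - [0,0,0]
    - [0,0,0]
    - [0,0,0]
  gripper: [0,0,0,0,0,0]

```text
t: 4.15
eef_pos: [0.6119, -0.0094, 0.0605]
tool_rot: [0.58, 0.405, 0.579, -0.405]
contact_force: [-3.8, -0.1, 8.1]
gripper_width: 0.001
```

drive_tool:
  slide:
    - [0,0,-1]
    - [0,0,-2]
    - [0,0,-3]
    - [0,0,-3]
  turn:
    - [0,0,0]
    - [0,0,0]
    - [0,0,0]
    - [0,0,0]
  gripper: [0,0,0,0]

```text
t: 4.55
eef_pos: [0.6121, -0.0094, 0.06]
tool_rot: [0.58, 0.405, 0.579, -0.406]
contact_force: [-8.0, -0.6, 19.5]
gripper_width: -0.001
```

The force rose from 8 N to 19.5 N with no further travel at z = 60.0 mm, so this lid is on its hard stop. Lifting straight up.

drive_tool:
  slide:
    - [0,0,5]
    - [0,0,20]
    - [0,0,45]
    - [0,0,80]
    - [0,0,80]
  turn:
    - [0,0,0]
    - [0,0,0]
    - [0,0,0]
    - [0,0,0]
    - [0,0,0]
  gripper: [0,0,0,0,0]

```text
t: 5.05
eef_pos: [0.6157, -0.009, 0.1457]
tool_rot: [0.583, 0.407, 0.576, -0.404]
contact_force: [0.5, 0.1, -0.6]
gripper_width: -0.0
```

drive_tool:
  slide:
    - [-27,30,0]
    - [-55,59,0]
    - [-82,89,0]
    - [-109,119,0]
    - [-137,148,-10]
    - [-164,178,-20]
    - [-164,178,-30]
    - [-164,178,-30]
  turn:
    - [0,0,0]
    - [0,0,0]
    - [0,0,0]
    - [0,0,0]
    - [0,0,0]
    - [0,0,0]
    - [0,0,0]
    - [0,0,0]
  gripper: [0,0,0,0,0,0,0,0]

```text
t: 5.85
eef_pos: [0.4507, 0.1693, 0.1151]
tool_rot: [0.583, 0.406, 0.577, -0.403]
contact_force: [0.4, -0.8, 0.9]
gripper_width: -0.003
```

```bash
python3 - <<'E'
from station import bot
import cv2,numpy as np
s=bot.read_camera("scene")["color"][120:350,180:440]
cv2.imwrite("pics/s2.png",cv2.resize(s,None,fx=2.5,fy=2.5)[:,:,::-1]);o=bot.get_obs();print(o["eef_pos"],o["contact_force"],o["tool_rot"])
E
```

```text
[0.45186493 0.16854947 0.11566447] [ 0.11396822 -0.75198298  0.0550622 ] [ 0.58282723  0.40679506  0.57603299 -0.40375263]
```

View pics/s2.png

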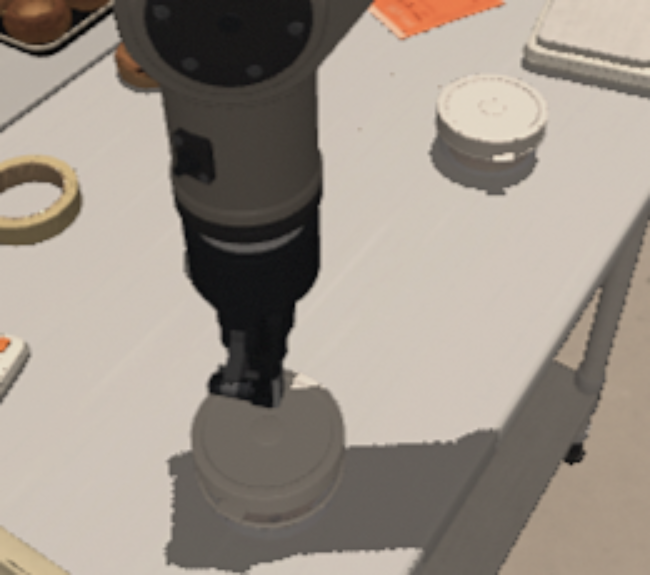

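The fingertip, at (268,402) in the crop, is straight above the left lid's centre mark at (268,432). The orientation is about 0.6° off, which is harmless. Descending and pressing.

drive_tool:
  slide:
    - [0,0,-10]
    - [0,0,-20]
    - [0,0,-29]
    - [0,0,-35]
    - [0,0,-35]
  turn:
    - [0,0,0]
    - [0,0,0]
    - [0,0,0]
    - [0,0,0]
    - [0,0,0]
  gripper: [0,0,0,0,0]

```text
t: 6.4
eef_pos: [0.4512, 0.1681, 0.0795]
tool_rot: [0.582, 0.406, 0.576, -0.404]
contact_force: [-0.7, 0.2, -0.3]
gripper_width: 0.002
```

drive_tool:
  slide:
    - [0,0,-2]
    - [0,0,-4]
    - [0,0,-6]
    - [0,0,-8]
    - [0,0,-10]
    - [0,0,-12]
    - [0,0,-12]
  turn:
    - [0,0,0]
    - [0,0,0]
    - [0,0,0]
    - [0,0,0]
    - [0,0,0]
    - [0,0,0]
    - [0,0,0]
  gripper: [0,0,0,0,0,0,0]

```text
t: 7.1
eef_pos: [0.4514, 0.1681, 0.0681]
tool_rot: [0.583, 0.406, 0.576, -0.404]
contact_force: [-1.6, -0.6, 5.8]
gripper_width: 0.0
```

drive_tool:
  slide:
    - [0,0,-2]
    - [0,0,-4]
    - [0,0,-6]
    - [0,0,-8]
    - [0,0,-9]
    - [0,0,-9]
  turn:
    - [0,0,0]
    - [0,0,0]
    - [0,0,0]
    - [0,0,0]
    - [0,0,0]
    - [0,0,0]
  gripper: [0,0,0,0,0,0]

```text
t: 7.7
eef_pos: [0.4514, 0.1681, 0.06]
tool_rot: [0.583, 0.406, 0.576, -0.404]
contact_force: [-3.2, -0.8, 10.6]
gripper_width: 0.003
```

drive_tool:
  slide:
    - [0,0,-1]
    - [0,0,-2]
    - [0,0,-2]
  turn:
    - [0,0,0]
    - [0,0,0]
    - [0,0,0]
  gripper: [0,0,0]

```text
t: 8.0
eef_pos: [0.4515, 0.1682, 0.0599]
tool_rot: [0.583, 0.406, 0.576, -0.405]
contact_force: [-7.5, -2.3, 24.4]
gripper_width: 0.0
```

This lid is also on its stop: z = 59.9 mm at 24 N. I'll lift straight up and move aside so I can check both lids.

drive_tool:
  slide:
    - [0,0,5]
    - [0,0,20]
    - [0,0,45]
    - [0,0,90]
    - [0,0,135]
    - [0,0,160]
    - [0,0,160]
  turn:
    - [0,0,0]
    - [0,0,0]
    - [0,0,0]
    - [0,0,0]
    - [0,0,0]
    - [0,0,0]
    - [0,0,0]
  gripper: [0,0,0,0,0,0,0]

```text
t: 8.7
eef_pos: [0.4539, 0.1694, 0.224]
tool_rot: [0.585, 0.409, 0.574, -0.402]
contact_force: [1.4, -0.1, 0.2]
gripper_width: 0.001
```

drive_tool:
  slide:
    - [0,-40,0]
    - [0,-80,0]
    - [0,-120,0]
    - [0,-160,0]
    - [0,-200,0]
    - [0,-240,0]
    - [0,-280,0]
    - [0,-320,0]
    - [0,-360,0]
    - [0,-400,0]
  turn:
    - [0,0,0]
    - [0,0,0]
    - [0,0,0]
    - [0,0,0]
    - [0,0,0]
    - [0,0,0]
    - [0,0,0]
    - [0,0,0]
    - [0,0,0]
    - [0,0,0]
  gripper: [0,0,0,0,0,0,0,0,0,0]

```text
t: 9.7
eef_pos: [0.4531, -0.2321, 0.2231]
tool_rot: [0.584, 0.408, 0.574, -0.402]
contact_force: [1.3, -0.2, -0.8]
gripper_width: 0.002
```

drive_tool:
  slide:
    - [-20,-40,0]
    - [-40,-80,0]
    - [-60,-120,0]
    - [-80,-160,0]
    - [-100,-200,0]
    - [-120,-240,0]
    - [-140,-280,0]
    - [-160,-320,0]
    - [-180,-360,0]
    - [-200,-400,0]
  turn:
    - [0,0,0]
    - [0,0,0]
    - [0,0,0]
    - [0,0,0]
    - [0,0,0]
    - [0,0,0]
    - [0,0,0]
    - [0,0,0]
    - [0,0,0]
    - [0,0,0]
  gripper: [0,0,0,0,0,0,0,0,0,0]

```text
t: 10.7
eef_pos: [0.2519, -0.633, 0.2216]
tool_rot: [0.584, 0.409, 0.575, -0.402]
contact_force: [1.4, -0.9, 0.4]
gripper_width: -0.002
```

```bash
python3 - <<'E'
from station import bot
from h import *
S=bot.read_camera("scene");T=bot.read_camera("top")
o=bot.get_obs();print(o["eef_pos"],o["contact_force"],o["t"])
s=S["color"];t=T["color"]
cv2.imwrite("pics/scene3.png",s[:,:,::-1]);cv2.imwrite("pics/top3.png",t[:,:,::-1])
A=[cv2.resize(s[y-45:y+45,x-45:x+45],(260,260),interpolation=2) for x,y in [(377,168),(277,208),(288,297)]]
B=[cv2.resize(t[y-45:y+45,x-45:x+45],(260,260),interpolation=2) for x,y in [(429,233),(306,180),(220,260)]]
cv2.imwrite("pics/crops3.png",np.vstack([np.hstack(A),np.hstack(B)])[:,:,::-1])
E
```

```text
[ 0.24650381 -0.63692495  0.22129214] [-0.32691798  0.27777865 -0.01147427] 10.8
```

View pics/crops3.png

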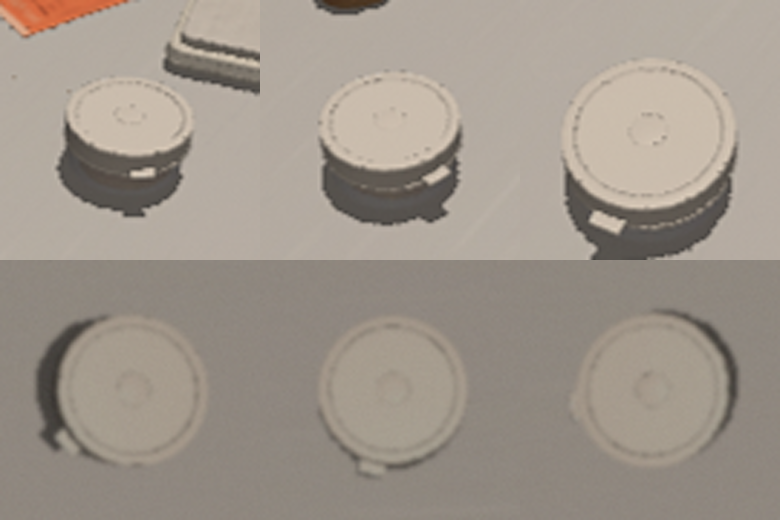

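```bash
python3 - <<'E'
from h import *; from station import bot
from scipy.optimize import least_squares
S=bot.read_camera("scene");T=bot.read_camera("top")
def pts(c,u,v,thr):
    g=cv2.GaussianBlur(cv2.cvtColor(c["color"],cv2.COLOR_RGB2GRAY),(3,3),0)
    m=cv2.morphologyEx((g>thr).astype(np.uint8),cv2.MORPH_CLOSE,np.ones((3,3),np.uint8))
    m=cv2.morphologyEx(m,cv2.MORPH_OPEN,cv2.getStructuringElement(cv2.MORPH_ELLIPSE,(9,9)))
    cs,_=cv2.findContours(m,cv2.RETR_EXTERNAL,cv2.CHAIN_APPROX_NONE)
    return [k for k in cs if cv2.pointPolygonTest(k,(u,v),False)>=0][0][:,0].astype(float)
def circ(c,P,z):
    X=np.array([plane(ray(c,*p),z)[:2] for p in P])
    return least_squares(lambda q:np.hypot(*(X-q[:2]).T)-q[2],[*X.mean(0),.05],loss="soft_l1",f_scale=.001).x
for a,b in zip([(377,160),(277,204),(288,295)],[(429,233),(306,180),(220,260)]):
    cs=circ(S,pts(S,*a,181),.06);ct=circ(T,pts(T,*b,143),.06)
    A=np.array([*cs[:2],.06]);B=np.array([*ct[:2],.06])
    oS=-np.array(S["R"]).T@S["t"];oT=-np.array(T["R"]).T@T["t"]
    p,d=tri((oS,A-oS),(oT,B-oT)); print(np.round(p*1e3,1),round(d*1e3,1),np.round(ct*1e3,1))
E
```

```text
[ 495.7 -259.    55.6] 3.4 [ 494.2 -258.6   51. ]
[612.4 -10.   57.5] 0.5 [611.7 -10.2  51.2]
[452.2 169.3  60.3] 0.8 [451.9 169.1  51.2]
```

Both lids now measure at home height (57.5 and 60.3 mm, against 72 and 76 before). Their centres are within about 0.5 mm of where they started, and tub_c hasn't moved. Handing in.

```bash
python3 - <<'E'
from station import bot
print(bot.hand_in())
E
```

```text
the job is handed in; nothing more can be done
None
```

Both half-on lids are pressed fully home, and the job was handed in about 11 s into the 42 s allowed. I pressed each lid at its centre with the fingers shut, the middle tub first and then the left one. I then lifted straight up and moved the arm clear.

- **Hard stops:** the middle lid stopped at z = 60.0 mm with 19.5 N on the tool. The left lid stopped at 59.9 mm with 24.4 N. Both are well above the 10 N sliding resistance, and neither lid moved any further.
- **Camera check afterwards:** the lid tops dropped from 72 to 57.5 mm (middle) and from 76 to 60.3 mm (left). Their centres stayed within about 0.5 mm, so the tubs did not tip or shift.
- **tub_c:** it was not touched, and its position measured the same before and after.
- **Disagreements:** the middle lid's 57.5 mm by camera is 2.5 mm below the 60.0 mm where the tool stopped. tub_c's top measured about 56 mm instead of 60 mm, with a 3.4 mm miss between the two views, because its outline was cut off in the scene image. I put both down to camera error. There was also 7–8 N of sideways force at each hard stop, but it moved neither tub.

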